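# Latch the steel fastener case and hold it up by its handle

### The job

The green steel fastener case is carried by the handle on its lid, so its lid has to be latched first: swing the wire bail at the end of the case up and over the edge of the lid until its black sleeve lies on the lid behind the raised bead. Then take the case by its carrying handle, lift it straight up until it is about 10 cm clear of the bookcase top, keep it level with the lid shut, and finish there, still gripping the handle and holding the case still in the air. Leave the tub, the screw carton and the tape measure beside it where they are.

Things in the scene. Friction and masses are not known exactly. Their poses are not given: they have to be found in the camera images.
- case: Loose dark-green steel case (0.6 to 0.9 kg in all), 246 mm long (its x), 115 mm wide (its y), lid top 100 mm, handle top 144 mm above its feet. Origin: centre of its underside; z up. Latch end with the bail at its -x end, lid hinge at its +x end (faces the robot at yaw 0, to its right at yaw 1.57; starts at yaw 0.3 to 1.5). Centre of mass within 6 mm of the handle's middle in x, y
- lid (a joint): Lid hinge, rad: 0 shut (as found, held shut by its weight only), grows as the lid's latch end rises. Lifted by the handle with the bail not latched, the lid simply swings open
- bail (a joint): Wire bail latch, rad: 0 = lying on the lid in its catch, 0.59 = arms upright, 1.75 = stop, leaning outward beyond the latch end. Starts at or near the stop. It swings with little friction: short of upright it falls back outward, and once it leans well past upright (below about 0.25) it drops onto the lid by its own weight (0.04 kg) and stays behind the bead
- bail_pivot (a point): Middle of the bail's pivot axis, which runs along the case's y through rivets on the tub's long sides: 108 mm toward -x of the case's origin, 52 mm up. The cross bar runs about it on a circle of 64.5 mm radius, from outside the latch end up and over the lid's edge
- bail_bar (a point): Centre of the bail's cross bar: black sleeve 11 mm in diameter, 72 mm long along the case's y; the 5 mm wire arms run 62 mm either side of it, outside the lid. Closed, it lies 72 mm toward -x of the case's origin and 105.5 mm up, its underside on the lid
- catch (a point): Middle of the catch on the lid, where the sleeve's underside rests when closed: on the lid top, 72 mm toward -x of the case's origin, 100 mm up. The bead that keeps the bar there is a rounded ridge 4 mm high along the case's y, 10 mm farther toward -x; a lower bead (2 mm) lies 14.5 mm toward the handle
- handle_grip (a point): Centre of the fixed carrying handle on the lid: black bar 18 mm wide (case's y), 14 mm high and 72 mm long along the case's x, its middle 137 mm above the case's underside and 4 mm toward +x of the origin; 30 mm clear below it down to the lid; bent wire posts at its two ends. Grip it across its width, from above
- carton_cans: Open cardboard carton of spray cans to the right of the work, fixed, an obstacle to go round or over: 331 x 326 mm, walls up to 158 mm, the cans and bottles in it up to 275 mm above the bookcase top; origin at the centre of its underside
- filler_tub: White round tub of filler with a lid, 66 mm in diameter, 41 mm high, loose bystander; origin at the centre of its underside
- screw_box: Small orange-and-white screw carton, 52 x 90 x 32 mm, loose bystander; origin at the centre of its underside
- tape_measure: Yellow tape measure lying flat, 65 x 68 x 35 mm, loose bystander; origin at the centre of its underside

How it is judged:
On the way, in this order (a step that is already met when the one before it is completed fails the run):
1. the bail is swung over the lid and lies in its catch behind the bead, with the lid shut and the case still standing (value of joint bail below 0.1 rad and value of joint lid below 0.04 rad and height (world z) of case below 0.01 m), for 0.2 s.
2. the latched case is lifted clear of the bookcase top (value of joint bail below 0.1 rad and value of joint lid below 0.04 rad and height (world z) of case above 0.05 m), for 0.2 s.
At the end, for the whole second after the job is handed in: for the last second the fingers hold the case by its handle (3 N or more), 70 to 150 mm clear, under 200 mm from its start, level within 0.12 rad and still (0.03 m/s, 0.15 rad/s); bail under 0.10 rad, lid under 0.04 rad; no bystander touches the case or has moved 30 mm (value of joint bail below 0.1 rad and value of joint lid below 0.04 rad and height (world z) of case between 0.07 and 0.15 m and angle between case's own z axis and vertical below 0.12 rad and linear speed of case below 0.03 m/s and angular speed of case below 0.15 rad/s and distance of case from where it was at the start of the episode below 0.2 m and contact force between the fingers and case above 3 N and distance between the grasp point and handle_grip below 0.05 m and contact force between each of filler_tub, screw_box, tape_measure and case below 0.3 N and distance of each of filler_tub, screw_box, tape_measure from where it was at the start of the episode below 0.03 m); the arm keeps its last pose, push and grip.
It fails at once if the case is tipped more than 0.35 rad (angle between case's own z axis and vertical above 0.35 rad).
It fails at once if the lid comes open more than 0.15 rad (value of joint lid above 0.15 rad).
It fails at once if the filler tub is pushed more than 30 mm away (distance of filler_tub from where it was at the start of the episode above 0.03 m).
It fails at once if the screw box is pushed more than 30 mm away (distance of screw_box from where it was at the start of the episode above 0.03 m).
It fails at once if the tape measure is pushed more than 30 mm away (distance of tape_measure from where it was at the start of the episode above 0.03 m).
It also fails if it takes over 46 s, if anything falls off the work surface, if the arm or the gripper's body presses on something with over 40 N, if the wrist force passes 120 N, or if a joint passes its speed limit or range.

### The arm

A 6-joint arm with a two-finger parallel gripper is mounted at the origin on a cart in front of the work surface, level with it; the furniture and walls round the work are solid. World frame = base frame: x ahead of the robot, y to its left, z up, the work surface at z = 0. Lengths are in m, angles in rad, forces in N, time in s.
With the tool pointing down it reaches from about 0.35 to 0.85 m from the base axis. Payload 8.1 kg.
Tool frame: the origin (TCP) lies midway between the tips of the shut fingers; the grasp point (between the pads) lies 19 mm behind it; z points along the fingers, y is the line along which they close (so a half turn about z gives the same grasp; the last joint's range is limited). The gripper opens to 93 mm and grips with 3 to 60 N. Pads are 15 mm wide; open, the fingers measure 128 mm over their backs; the gripper's body (75 mm by 188 mm) begins 65 mm behind the grasp point.
Start: joints at [-1.416, 0.13, 1.488, -0, 1.523, -0.085], TCP at [0.143, -0.583, 0.219] pointing down, gripper open.
Joint ranges: [-2.96, 2.96], [-0.89, 2.26], [0.02, 2.5], [-1.34, 4.48], [0, 2.73], [-2.66, 2.66]. Speed limits (rad/s): [2.39, 2.39, 2.79, 3.14, 3.14, 3.14].

### API

Orientations are given as a unit quaternion [x, y, z, w].
In Python, from workcell import bot, optics gives the robot as it stands.
- The arm moves only by the tool step_arm, never from a script. Its argument "targets" is a list of rows, each an object of numbers: "rx", "ry", "rz": the turn, a rotation vector about the tool's x, y, z in degrees; "dx", "dy", "dz": the shift along the tool's x, y, z in m; "grip": the opening, from -1 (shut) to 1 (fully open). A call has 1 to 12 rows; each row shifts and turns the commanded pose from where the row before left it, along the tool's axes as they then stand; what a row does not reach is not made up. A row lasts 1/10 s, in which the tool goes at most 50 mm and 8.59 degrees, less where a joint would pass 70% of its speed; a pose out of reach is approached as far as the arm can. A call with a gripper value outside its range is refused whole. The fingers move at their own pace and stop on an object; the grip force is fixed at half the most. Time passes only in rows, so rows that do not move let the fingers close. It gives the time, the measured TCP pose, the force, the opening and the grip force at its end, in the units of the state.
- bot.observe(): the state, without advancing time (a new reading comes with each control period).
- optics.snapshot(name): name is "scene" or "top" or "wrist"; returns a dict with "image" (384x512x3 uint8, blue, green, red), "z_map" (384x512 float32, m along the optical axis (not along the pixel's ray), 0 where there is no reading), "fx", "fy", "cx", "cy" (pixels), "distortion" ([k1, k2, p1, p2, k3] as OpenCV has them; the pictures are not rectified), "camera_from_world" (4x4, takes a point from world to camera coordinates). Camera axes: x right, y down, z forward; pixel columns grow to the right and rows downward; lengths in m; the calibration is good to about 2 mm. A picture is of the moment at which its call begins.
- bot.job_done(): hands the job in; it is judged then, once.
The state is a dict: "time_s": time; "qpos": joint angles; "qd": joint speeds; "tau": joint torques, N m; "tcp_pos": TCP position; "tool_rot": TCP orientation; "contact_force": force on the tool from outside, world axes, zero at the start; "moment": the same for the moment, N m; "finger_gap": finger opening in m; "finger_force": force on a finger pad.
Only numpy, scipy, OpenCV 4.12 (cv2) and the standard library are available. Lean on these libraries where they do the work, as an engineer would, in place of code of your own. Each camera call takes 0.05 s, during which the arm holds its last target. There are 200 camera calls.

## Working session

There is one attempt and no reset: what is moved stays moved. The work goes in short steps, Python scripts to look and compute and a tool call to move; the robot and the scene stay as the last step left them, time stands still between calls to the robot, and variables do not carry over. Pictures are saved under pics/ and viewed, at most 12 in all, crops included, and the job is handed in when it is done.

Besides the shell and the picture viewer there is one more tool, called after ">>>" by a JSON object that holds its "fn" and its "kwargs". step_arm: Moves the arm, as the interface text tells. Its arguments: {"type":"object","properties":{"targets":{"type":"array"}},"required":["targets"]}

```bash
mkdir -p pics; ls
cat > h.py <<'E'
import numpy as np, cv2
from workcell import bot, optics
def snap(n):
    s=optics.snapshot(n); s['K']=np.array([[s['fx'],0,s['cx']],[0,s['fy'],s['cy']],[0,0,1.]]); s['D']=np.array(s['distortion']); s['T']=np.array(s['camera_from_world']); return s
def ray(s,uv):
    p=cv2.undistortPoints(np.float64(uv).reshape(-1,1,2),s['K'],s['D']).reshape(-1,2)
    R=s['T'][:3,:3]; o=-R.T@s['T'][:3,3]
    return o,np.c_[p,np.ones(len(p))]@R
def onplane(s,uv,z):
    o,d=ray(s,uv); return o+d*((z-o[2])/d[:,2])[:,None]
def cloud(s):
    v,u=np.mgrid[:384,:512]; uv=np.c_[u.ravel(),v.ravel()]
    o,d=ray(s,uv); return (o+d*s['z_map'].ravel()[:,None]).reshape(384,512,3)
def proj(s,P):
    r=cv2.Rodrigues(s['T'][:3,:3])[0]
    return cv2.projectPoints(np.float64(P).reshape(-1,1,3),r,s['T'][:3,3],s['K'],s['D'])[0].reshape(-1,2)
E
python3 - <<'E'
from h import *
a=snap('scene');b=snap('top')
cv2.imwrite('pics/a.png',a['image']);cv2.imwrite('pics/b.png',b['image'])
for s in (a,b): print(np.round(-s['T'][:3,:3].T@s['T'][:3,3],3))
print({k:np.round(v,3) for k,v in bot.observe().items()})
E
```

```text
pics
[-0.367 -0.766  1.106]
[-0.361  0.517  1.361]
{'time_s': np.float64(0.1), 'qpos': array([-1.416,  0.131,  1.489, -0.   ,  1.523, -0.085]), 'qd': array([ 0.   , -0.002, -0.003,  0.001, -0.003, -0.001]), 'tau': array([ 0.0000e+00, -5.6134e+01, -4.9310e+01,  7.7000e-02,  2.9000e-02,
       -0.0000e+00]), 'tcp_pos': array([ 0.142, -0.582,  0.218]), 'tool_rot': array([ 0.993,  0.12 , -0.   , -0.001]), 'contact_force': array([ 0.448,  0.728, -0.363]), 'moment': array([-0.03 ,  0.003, -0.027]), 'finger_force': np.float64(0.0), 'finger_gap': np.float64(0.093)}
```

View pics/a.png

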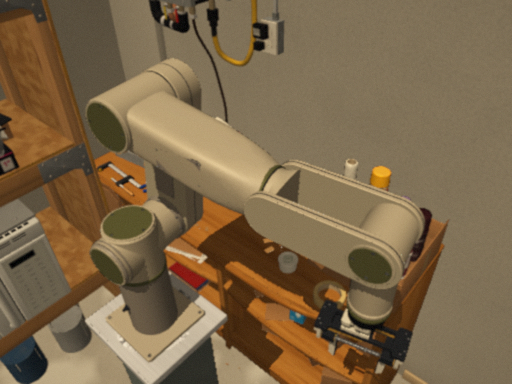

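View pics/b.png

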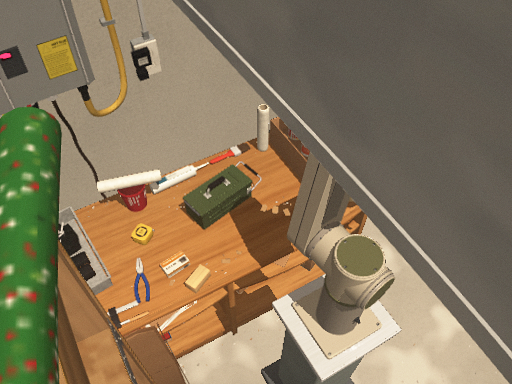

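The scene view shows the arm blocking the case, with the white tub at about (289,262). The top view shows the green case around (218,195), its handle at about (212,184), the bail at the right end around (250,172), the tape at (142,233) and the screw box at (175,264).

```bash
cat > m.py <<'E'
from h import *
b=snap('top'); C=cloud(b); hsv=cv2.cvtColor(b['image'],cv2.COLOR_BGR2HSV)
roi=np.zeros((384,512),bool); roi[150:240,165:275]=1
g=roi&(hsv[...,0]>35)&(hsv[...,0]<85)&(hsv[...,1]>60)
P=C[g]; print('green',g.sum(),'z pct',np.percentile(P[:,2],[1,25,50,75,90,99]).round(3))
lid=g&(abs(C[...,2]-.1)<.006); L=C[lid]
(c,wh,ang)=cv2.minAreaRect(L[:,:2].astype(np.float32)); print('lid rect',c,wh,ang, 'z',np.median(L[:,2]))
h=roi&(C[...,2]>.125)&(C[...,2]<.16); H=C[h]; print('high',h.sum(),H.mean(0).round(4),np.percentile(H[:,2],[10,50,90]).round(3))
(c2,wh2,a2)=cv2.minAreaRect(H[:,:2].astype(np.float32)); print(c2,wh2,a2)
cv2.imwrite('pics/c.png',cv2.resize(b['image'][140:240,165:285],None,fx=6,fy=6,interpolation=cv2.INTER_CUBIC))
for n,x,y in [('tape',142,233),('screw',175,264)]: print(n,C[y,x].round(3))
a=snap('scene');print('tub',cloud(a)[262,289].round(3))
E
python3 m.py
```

```text
green 153 z pct [0.014 0.097 0.099 0.101 0.103 0.105]
lid rect (0.5996659994125366, 0.12235895544290543) (0.11308137327432632, 0.2324942797422409) 12.978302001953125 z 0.09951945202452239
high 98 [0.5981 0.1373 0.1398] [0.132 0.141 0.145]
(0.7232266664505005, 0.15715071558952332) (0.27431267499923706, 0.08022130280733109) 9.39427375793457
tape [0.596 0.443 0.036]
screw [0.422 0.387 0.031]
tub [ 0.413 -0.192  0.035]
```

View pics/c.png

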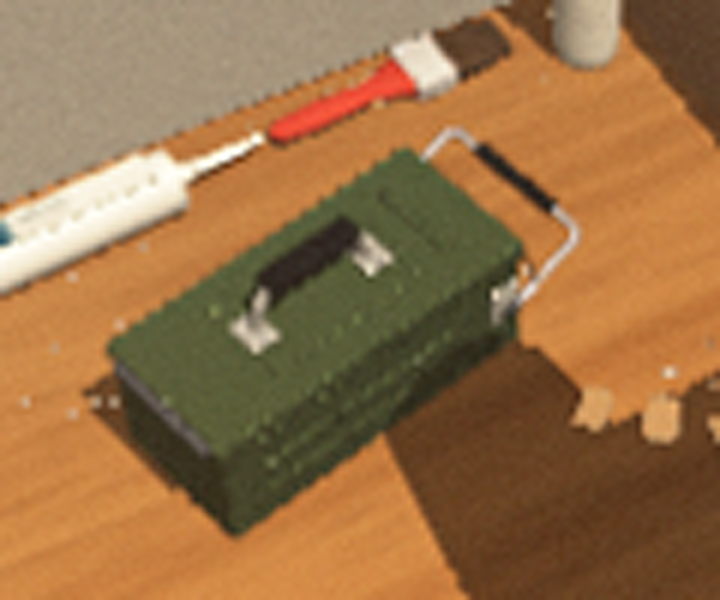

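The crop shows the lid corners at about (407,150), (522,248), (110,350) and (225,465), the black sleeve running from (478,150) to (552,207), and the latch end at the right.

```bash
cat > n.py <<'E'
from h import *
b=snap('top'); f=lambda q:np.array(q)/6.+[165,140]
c=onplane(b,f([(407,150),(522,248),(225,462),(110,350)]),.1); print(c.round(3),c.mean(0).round(4))
d=(c[3]+c[2]-c[0]-c[1])[:2]; yaw=np.arctan2(d[1],d[0]); print('yaw',yaw, 'len',np.linalg.norm(d)/2)
hh=onplane(b,f([(270,280),(350,228)]),.144);print('handle',hh.round(3),hh.mean(0).round(3))
h=f([(478,150),(552,207)])
for z in (.05,.06,.07): p=onplane(b,h,z); print(z,p.round(3).tolist(), p.mean(0).round(3))
for n in('scene','top','wrist'):
  s=snap(n);C=cloud(s);m=(C[...,2]>.14)&(C[...,2]<.3)&(C[...,0]>.2)&(C[...,0]<.9)&(C[...,1]<-.2)&(C[...,1]>-.9)&(s['z_map']>0);print(n,m.sum(), np.percentile(C[m],[1,99],axis=0).round(3).tolist() if m.any() else '')
cv2.imwrite('pics/w0.png',s['image'])
print('wristcam',np.round(-s['T'][:3,:3].T@s['T'][:3,3],3),s['T'][:3,:3].round(2), s['fx'])
E
python3 n.py
```

```text
[[ 0.676  0.023  0.1  ]
 [ 0.567 -0.001  0.1  ]
 [ 0.509  0.232  0.1  ]
 [ 0.619  0.258  0.1  ]] [0.5926 0.128  0.1   ]
yaw 1.809267692926322 len 0.24122505023456695
handle [[0.587 0.161 0.144]
 [0.6   0.1   0.144]] [0.593 0.131 0.144]
0.05 [[0.693, -0.038, 0.05], [0.624, -0.057, 0.05]] [ 0.659 -0.047  0.05 ]
0.06 [[0.685, -0.034, 0.06], [0.617, -0.052, 0.06]] [ 0.651 -0.043  0.06 ]
0.07 [[0.677, -0.03, 0.07], [0.609, -0.048, 0.07]] [ 0.643 -0.039  0.07 ]
scene 6711 [[0.567, -0.713, 0.142], [0.866, -0.205, 0.298]]
top 31 [[0.855, -0.244, 0.151], [0.865, -0.2, 0.22]]
wrist 0 
wristcam [ 0.211 -0.566  0.384] [[ 0.24 -0.97 -0.  ]
 [-0.94 -0.23  0.25]
 [-0.25 -0.06 -0.97]] 333.25298880975225
```

View pics/w0.png

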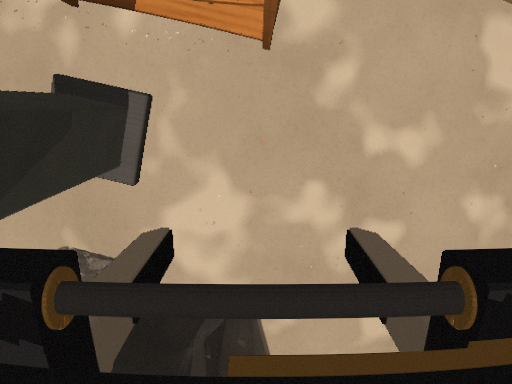

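The start wrist view shows only floor. The tool's y axis already lies along the case's long axis, so I'll raise the tool and move over the case to look with the wrist camera.

>>> {"fn": "step_arm", "kwargs": {"targets": [{"dz": -0.038},{"dz": -0.038},{"dz": -0.038},{"dz": -0.038},{"dx": 0.035,"dy": -0.026},{"dx": 0.035,"dy": -0.026},{"dx": 0.035,"dy": -0.026},{"dx": 0.035,"dy": -0.026},{"dx": 0.035,"dy": -0.026},{"dx": 0.035,"dy": -0.026},{"dx": 0.035,"dy": -0.026},{"dx": 0.035,"dy": -0.026}]}}

```text
$.targets[0]: bad value
```

>>> {"fn": "step_arm", "kwargs": {"targets": [{"dx": 0.035,"dy": -0.026},{"dx": 0.035,"dy": -0.026},{"dx": 0.035,"dy": -0.026},{"dx": 0.035,"dy": -0.026},{"dx": 0.035,"dy": -0.026},{"dx": 0.035,"dy": -0.026},{"dx": 0.035,"dy": -0.026},{"dx": 0.035,"dy": -0.026},{"dx": 0.035,"dy": -0.026},{"dx": 0.035,"dy": -0.026},{"grip": -0.35},{"grip": -0.35}]}}

```text
$.targets[0]: bad value
```

Run:
```python
from h import *
w=snap('wrist'); cv2.imwrite('pics/w1.png',w['image'])
o=bot.observe(); print({k:np.round(o[k],3) for k in('time_s','qpos','tcp_pos','tool_rot','finger_gap','contact_force')})
a=snap('scene'); cv2.imwrite('pics/a1.png',a['image'])
```

```text
{'time_s': np.float64(0.45), 'qpos': array([-1.416,  0.13 ,  1.488,  0.   ,  1.523, -0.085]), 'tcp_pos': array([ 0.143, -0.583,  0.219]), 'tool_rot': array([ 0.993,  0.12 ,  0.   , -0.   ]), 'finger_gap': np.float64(0.093), 'contact_force': array([ 0.275, -0.8  , -0.88 ])}
```

View pics/w1.png

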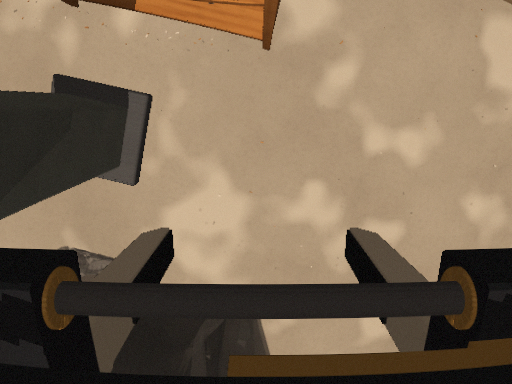

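The move was refused and the picture is unchanged. Rows probably need all seven fields.

>>> {"fn": "step_arm", "kwargs": {"targets": [{"dx": 0,"dy": 0,"dz": -0.038,"rx": 0,"ry": 0,"rz": 0,"grip": -0.35},{"dx": 0,"dy": 0,"dz": -0.038,"rx": 0,"ry": 0,"rz": 0,"grip": -0.35},{"dx": 0,"dy": 0,"dz": -0.038,"rx": 0,"ry": 0,"rz": 0,"grip": -0.35},{"dx": 0,"dy": 0,"dz": -0.038,"rx": 0,"ry": 0,"rz": 0,"grip": -0.35},{"dx": 0.035,"dy": -0.026,"dz": 0,"rx": 0,"ry": 0,"rz": 0,"grip": -0.35},{"dx": 0.035,"dy": -0.026,"dz": 0,"rx": 0,"ry": 0,"rz": 0,"grip": -0.35},{"dx": 0.035,"dy": -0.026,"dz": 0,"rx": 0,"ry": 0,"rz": 0,"grip": -0.35},{"dx": 0.035,"dy": -0.026,"dz": 0,"rx": 0,"ry": 0,"rz": 0,"grip": -0.35}]}}

```text
time_s: 1.3
tcp_pos: [0.2545, -0.4473, 0.3707]
tool_rot: [0.993, 0.119, 0.0, 0.0]
contact_force: [0.8, 0.2, 0.8]
finger_gap: 0.034
finger_force: 0.0
```

>>> {"fn": "step_arm", "kwargs": {"targets": [{"dx": 0.035,"dy": -0.026,"dz": 0,"rx": 0,"ry": 0,"rz": 0,"grip": -0.35},{"dx": 0.035,"dy": -0.026,"dz": 0,"rx": 0,"ry": 0,"rz": 0,"grip": -0.35},{"dx": 0.035,"dy": -0.026,"dz": 0,"rx": 0,"ry": 0,"rz": 0,"grip": -0.35},{"dx": 0.035,"dy": -0.026,"dz": 0,"rx": 0,"ry": 0,"rz": 0,"grip": -0.35},{"dx": 0.035,"dy": -0.026,"dz": 0,"rx": 0,"ry": 0,"rz": 0,"grip": -0.35},{"dx": 0.035,"dy": -0.026,"dz": 0,"rx": 0,"ry": 0,"rz": 0,"grip": -0.35},{"dx": 0.035,"dy": -0.026,"dz": 0,"rx": 0,"ry": 0,"rz": 0,"grip": -0.35},{"dx": 0.035,"dy": -0.026,"dz": 0,"rx": 0,"ry": 0,"rz": 0,"grip": -0.35},{"dx": 0.035,"dy": -0.026,"dz": 0,"rx": 0,"ry": 0,"rz": 0,"grip": -0.35},{"dx": 0.035,"dy": -0.026,"dz": 0,"rx": 0,"ry": 0,"rz": 0,"grip": -0.35},{"dx": 0.035,"dy": -0.026,"dz": 0,"rx": 0,"ry": 0,"rz": 0,"grip": -0.35},{"dx": 0.035,"dy": -0.026,"dz": 0,"rx": 0,"ry": 0,"rz": 0,"grip": -0.35}]}}

```text
time_s: 2.5
tcp_pos: [0.5886, -0.0441, 0.3708]
tool_rot: [0.993, 0.12, 0.0, 0.0]
contact_force: [-0.8, -0.8, 0.1]
finger_gap: 0.0304
finger_force: 0.0
```

>>> {"fn": "step_arm", "kwargs": {"targets": [{"dx": 0.03,"dy": -0.023,"dz": 0,"rx": 0,"ry": 0,"rz": 0,"grip": -0.35},{"dx": 0.03,"dy": -0.023,"dz": 0,"rx": 0,"ry": 0,"rz": 0,"grip": -0.35},{"dx": 0,"dy": 0,"dz": 0,"rx": 0,"ry": 0,"rz": 0,"grip": -0.35}]}}

```text
time_s: 2.8
tcp_pos: [0.6365, 0.0171, 0.3687]
tool_rot: [0.993, 0.122, -0.001, -0.001]
contact_force: [-0.2, -0.2, -0.4]
finger_gap: 0.0303
finger_force: 0.0
```

Run:
```python
from h import *
w=snap('wrist'); cv2.imwrite('pics/w2.png',w['image'])
o=bot.observe(); print({k:np.round(o[k],3) for k in('time_s','qpos','tcp_pos','tool_rot','finger_gap','contact_force')})
```

```text
{'time_s': np.float64(2.85), 'qpos': array([-0.057,  0.224,  1.112,  0.   ,  1.807,  1.271]), 'tcp_pos': array([0.636, 0.015, 0.369]), 'tool_rot': array([ 0.993,  0.121, -0.001, -0.   ]), 'finger_gap': np.float64(0.03), 'contact_force': array([-0.278,  0.147,  0.426])}
```

View pics/w2.png

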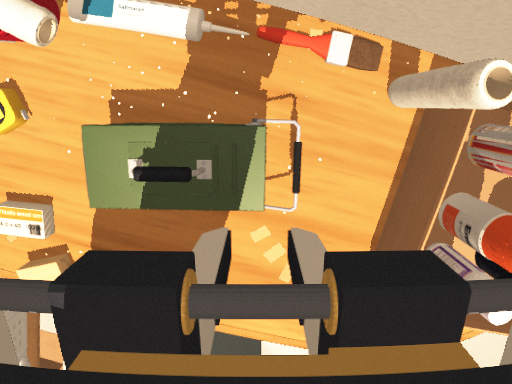

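The wrist view shows the lid spanning (82,125) to (266,211), the handle bar (133–192, 174) and the black sleeve (297, 143–193), all aligned with the tool axes. Cans stand at the right, and a white roll is at about (450,85).

```bash
cat > p.py <<'E'
from h import *
def dark(s,box,t=60):
    x0,y0,x1,y1=box; m=np.zeros((384,512),np.uint8); m[y0:y1,x0:x1]=(s['image'][y0:y1,x0:x1].max(2)<t)
    n,l,st,c=cv2.connectedComponentsWithStats(m); i=1+st[1:,4].argmax(); return c[i],st[i]
def tri(s,p,t,q):
    o1,d1=ray(s,p);o2,d2=ray(t,q);d1=d1[0];d2=d2[0]
    k=np.linalg.lstsq(np.c_[d1,-d2],o2-o1,rcond=None)[0]; A=o1+k[0]*d1;B=o2+k[1]*d2
    return (A+B)/2,np.linalg.norm(A-B)
if __name__=='__main__':
    w=snap('wrist');b=snap('top');C=cloud(w)
    sw,st=dark(w,(288,135,306,202));hw,ht=dark(w,(130,160,200,188),50)
    print('sleeve w',sw,st,'handle w',hw,ht)
    sb,st=dark(b,(240,160,262,178));hb,ht=dark(b,(206,174,228,190),50)
    print('top',sb,st,hb,ht)
    print('tri sleeve',tri(w,sw,b,sb),'handle',tri(w,hw,b,hb))
    for z in(.07,.075,.08):print(z,onplane(w,sw,z).round(4))
    print('handle@.137',onplane(w,hw,.137).round(4))
    hsv=cv2.cvtColor(w['image'],cv2.COLOR_BGR2HSV);g=((hsv[...,0]>35)&(hsv[...,0]<85)&(hsv[...,1]>40)).astype(np.uint8)
    g[:,:60]=0;g[:100]=0;g[225:]=0;g[:,280:]=0
    g=cv2.morphologyEx(g,3,np.ones((7,7)))
    P=C[(g>0)&(abs(C[...,2]-.1)<.007)];r=cv2.minAreaRect((P[:,:2]*1000).astype(np.float32));print('lid',r,np.median(P[:,2]))
    k=cv2.boxPoints(cv2.minAreaRect(max(cv2.findContours(g,0,2)[0],key=cv2.contourArea)));print(k.round(1).tolist());q=onplane(w,k,.1);print(q.round(4).tolist(),q.mean(0).round(4))
    for n,x,y in[('roll',490,85),('rollbase',400,95),('can',490,150),('can2',475,215)]:print(n,C[y,x].round(3))
E
python3 p.py
```

```text
sleeve w [295.11041009 164.94637224] [292 141   8  50 317] handle w [162.71910112 172.6454432 ] [132 165  59  16 801]
top [250.81818182 169.5       ] [245 165  12  10  22] [216.59633028 182.02752294] [208 175  17  15 109]
tri sleeve (array([ 0.64003305, -0.03590361,  0.07551925]), np.float64(0.0024780494680705016)) handle (array([0.60087665, 0.12860585, 0.13645501]), np.float64(0.0010381896268925681))
0.07 [[ 0.6397 -0.0355  0.07  ]]
0.075 [[ 0.6404 -0.0348  0.075 ]]
0.08 [[ 0.641  -0.0341  0.08  ]]
handle@.137 [[0.6012 0.1289 0.137 ]]
lid ((602.4879150390625, 128.1680908203125), (113.93647766113281, 243.55482482910156), 13.071518898010254) 0.10033295681813148
[[78.80000305175781, 205.8000030517578], [80.0999984741211, 120.9000015258789], [263.3999938964844, 123.69999694824219], [262.1000061035156, 208.60000610351562]]
[[0.5164, 0.2477, 0.1], [0.6341, 0.259, 0.1], [0.6858, 0.0226, 0.1], [0.5749, -0.0034, 0.1]] [0.6028 0.1315 0.1   ]
roll [ 0.787 -0.189  0.2  ]
rollbase [ 0.77  -0.154  0.06 ]
can [ 0.73  -0.278  0.113]
can2 [ 0.644 -0.274  0.138]
```

>>> {"fn": "step_arm", "kwargs": {"targets": [{"dx": -0.002,"dy": 0.0125,"dz": 0.03,"rx": 0,"ry": 0,"rz": 0,"grip": -0.35},{"dx": -0.002,"dy": 0.0125,"dz": 0.03,"rx": 0,"ry": 0,"rz": 0,"grip": -0.35},{"dx": -0.002,"dy": 0.0125,"dz": 0.03,"rx": 0,"ry": 0,"rz": 0,"grip": -0.35},{"dx": -0.0015,"dy": 0.0125,"dz": 0.03,"rx": 0,"ry": 0,"rz": 0,"grip": -0.35},{"dx": 0,"dy": 0,"dz": 0.03,"rx": 0,"ry": 0,"rz": 0,"grip": -0.35},{"dx": 0,"dy": 0,"dz": 0.03,"rx": 0,"ry": 0,"rz": 0,"grip": -0.35},{"dx": 0,"dy": 0,"dz": 0.03,"rx": 0,"ry": 0,"rz": 0,"grip": -0.35},{"dx": 0,"dy": 0,"dz": 0.03,"rx": 0,"ry": 0,"rz": 0,"grip": -0.35},{"dx": 0,"dy": 0,"dz": 0,"rx": 0,"ry": 0,"rz": 0,"grip": -0.35},{"dx": 0,"dy": 0,"dz": 0,"rx": 0,"ry": 0,"rz": 0,"grip": -0.35}]}}

```text
time_s: 3.95
tcp_pos: [0.6391, -0.0381, 0.1314]
tool_rot: [0.993, 0.119, -0.0, 0.0]
contact_force: [0.8, -0.3, 1.3]
finger_gap: 0.0303
finger_force: 0.0
```

Run:
```python
from h import *
w=snap('wrist'); cv2.imwrite('pics/w3.png',w['image'])
o=bot.observe(); print({k:np.round(o[k],4) for k in('time_s','tcp_pos','tool_rot','finger_gap')})
```

```text
{'time_s': np.float64(4.0), 'tcp_pos': array([ 0.6403, -0.0381,  0.1329]), 'tool_rot': array([9.929e-01, 1.191e-01, 1.100e-03, 3.000e-04]), 'finger_gap': np.float64(0.0303)}
```

View pics/w3.png

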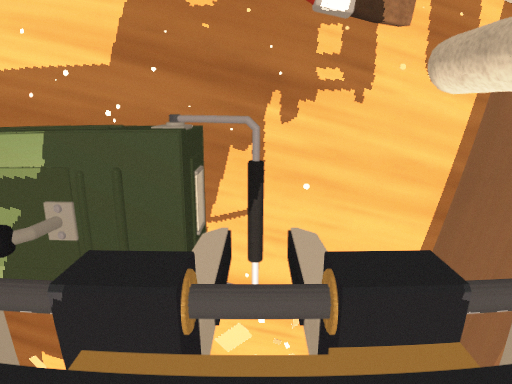

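The view shows the sleeve at x≈256, rows 161–262, between the finger tips in closing direction. I'll check where the descent lands along the sleeve.

Run:
```python
from p import *
w=snap('wrist');o=bot.observe();t=o['tcp_pos']
sw,st=dark(w,(240,150,272,226));print(sw,st)
print('sleeve ends',onplane(w,[(256,161),(255.5,262)],.078).round(4),'mid',onplane(w,[(255.8,211.5)],.078).round(4), t.round(4))
print(proj(w,[t,[t[0],t[1],.078]]).round(1))
```

```text
[254.73847926 192.59101382] [248 162  15  64 868]
sleeve ends [[ 0.6749 -0.0273  0.078 ]
 [ 0.6031 -0.0441  0.078 ]] mid [[ 0.6405 -0.0354  0.078 ]] [ 0.6409 -0.0379  0.1336]
[[259.7 243. ]
 [259.5 211.7]]
```

>>> {"fn": "step_arm", "kwargs": {"targets": [{"dx": 0,"dy": -0.0022,"dz": 0.015,"rx": 0,"ry": 0,"rz": 0,"grip": -0.35},{"dx": 0,"dy": 0,"dz": 0.015,"rx": 0,"ry": 0,"rz": 0,"grip": -0.35},{"dx": 0,"dy": 0,"dz": 0.015,"rx": 0,"ry": 0,"rz": 0,"grip": -0.35},{"dx": 0,"dy": 0,"dz": 0.013,"rx": 0,"ry": 0,"rz": 0,"grip": -0.35},{"dx": 0,"dy": 0,"dz": 0,"rx": 0,"ry": 0,"rz": 0,"grip": -0.5},{"dx": 0,"dy": 0,"dz": 0,"rx": 0,"ry": 0,"rz": 0,"grip": -0.65},{"dx": 0,"dy": 0,"dz": 0,"rx": 0,"ry": 0,"rz": 0,"grip": -1},{"dx": 0,"dy": 0,"dz": 0,"rx": 0,"ry": 0,"rz": 0,"grip": -1},{"dx": 0,"dy": 0,"dz": 0,"rx": 0,"ry": 0,"rz": 0,"grip": -1},{"dx": 0,"dy": 0,"dz": 0,"rx": 0,"ry": 0,"rz": 0,"grip": -1}]}}

```text
time_s: 5.05
tcp_pos: [0.6398, -0.0352, 0.0734]
tool_rot: [0.993, 0.12, 0.001, 0.0]
contact_force: [1.2, -0.7, 0.6]
finger_gap: 0.0098
finger_force: 30.0
```

The gap is 9.8 mm against the 11 mm sleeve, so the tips may be holding it off-centre. I'll regrip 4 mm lower.

>>> {"fn": "step_arm", "kwargs": {"targets": [{"dx": 0,"dy": 0,"dz": 0,"rx": 0,"ry": 0,"rz": 0,"grip": -0.5},{"dx": 0,"dy": 0,"dz": 0,"rx": 0,"ry": 0,"rz": 0,"grip": -0.5},{"dx": 0,"dy": 0,"dz": 0.004,"rx": 0,"ry": 0,"rz": 0,"grip": -0.5},{"dx": 0,"dy": 0,"dz": 0,"rx": 0,"ry": 0,"rz": 0,"grip": -1},{"dx": 0,"dy": 0,"dz": 0,"rx": 0,"ry": 0,"rz": 0,"grip": -1},{"dx": 0,"dy": 0,"dz": 0,"rx": 0,"ry": 0,"rz": 0,"grip": -1}]}}

```text
time_s: 5.65
tcp_pos: [0.6389, -0.0351, 0.0684]
tool_rot: [0.993, 0.12, -0.0, 0.0]
contact_force: [0.0, -0.4, -0.6]
finger_gap: 0.0097
finger_force: 30.0
```

The gap is the same, so that is just contact softness and the grip is sound. Next is the first half of the arc.

>>> {"fn": "step_arm", "kwargs": {"targets": [{"dx": 0,"dy": -0.0041,"dz": -0.0075,"rx": 0,"ry": 0,"rz": 0,"grip": -1},{"dx": 0,"dy": -0.005,"dz": -0.0068,"rx": 0,"ry": 0,"rz": 0,"grip": -1},{"dx": 0,"dy": -0.0058,"dz": -0.0061,"rx": 0,"ry": 0,"rz": 0,"grip": -1},{"dx": 0,"dy": -0.0066,"dz": -0.0053,"rx": 0,"ry": 0,"rz": 0,"grip": -1},{"dx": 0,"dy": -0.0073,"dz": -0.0044,"rx": 0,"ry": 0,"rz": 0,"grip": -1},{"dx": 0,"dy": 0,"dz": 0,"rx": 0,"ry": 0,"rz": 0,"grip": -1}]}}

```text
time_s: 6.25
tcp_pos: [0.6334, -0.0063, 0.1011]
tool_rot: [0.993, 0.12, 0.002, 0.0]
contact_force: [-0.6, -4.5, 5.6]
finger_gap: 0.0098
finger_force: 30.0
```

Run:
```python
from h import *
w=snap('wrist'); b=snap('top')
im=np.vstack([w['image'][60:330],cv2.resize(b['image'][140:240,165:285],(512,300),interpolation=cv2.INTER_CUBIC)]);cv2.imwrite('pics/w4.png',im)
o=bot.observe(); print({k:np.round(o[k],4) for k in('time_s','tcp_pos','contact_force','finger_gap','finger_force')})
```

```text
{'time_s': np.float64(6.35), 'tcp_pos': array([ 0.6336, -0.007 ,  0.1007]), 'contact_force': array([ 0.1918, -4.2988,  6.7197]), 'finger_gap': np.float64(0.0098), 'finger_force': np.float64(30.0075)}
```

View pics/w4.png

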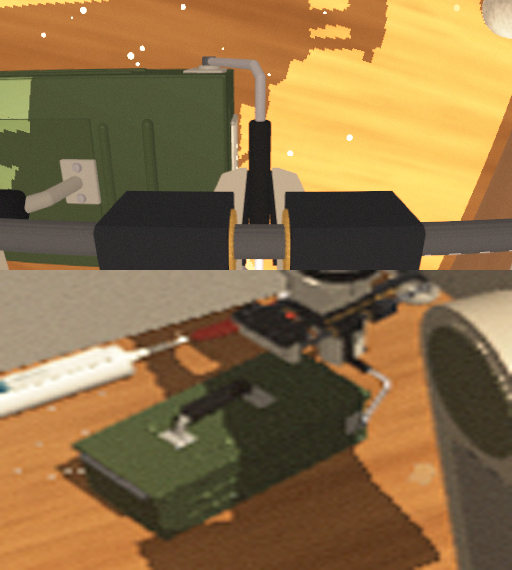

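The bail is held by the grip and has moved partway toward upright. The tool is pressing about 8 N toward the pivot, so I'll widen the arc by 2 mm and carry on.

>>> {"fn": "step_arm", "kwargs": {"targets": [{"dx": 0,"dy": -0.0068,"dz": -0.0052,"rx": 0,"ry": 0,"rz": 0,"grip": -1},{"dx": 0,"dy": -0.0081,"dz": -0.0025,"rx": 0,"ry": 0,"rz": 0,"grip": -1},{"dx": 0,"dy": -0.0084,"dz": -0.0013,"rx": 0,"ry": 0,"rz": 0,"grip": -1},{"dx": 0,"dy": -0.0085,"dz": -0.0002,"rx": 0,"ry": 0,"rz": 0,"grip": -1},{"dx": 0,"dy": -0.0084,"dz": 0.0009,"rx": 0,"ry": 0,"rz": 0,"grip": -1},{"dx": 0,"dy": 0,"dz": 0,"rx": 0,"ry": 0,"rz": 0,"grip": -1}]}}

```text
time_s: 6.95
tcp_pos: [0.623, 0.034, 0.1077]
tool_rot: [0.993, 0.12, 0.001, -0.001]
contact_force: [1.3, 0.2, 6.0]
finger_gap: 0.0101
finger_force: 30.0
```

>>> {"fn": "step_arm", "kwargs": {"targets": [{"dx": 0,"dy": 0,"dz": 0,"rx": 0,"ry": 0,"rz": 0,"grip": -0.62},{"dx": 0,"dy": 0,"dz": 0,"rx": 0,"ry": 0,"rz": 0,"grip": -0.62},{"dx": 0,"dy": 0,"dz": -0.004,"rx": 0,"ry": 0,"rz": 0,"grip": -0.62},{"dx": 0,"dy": -0.005,"dz": 0,"rx": 0,"ry": 0,"rz": 0,"grip": -0.62},{"dx": 0,"dy": -0.005,"dz": 0,"rx": 0,"ry": 0,"rz": 0,"grip": -0.62},{"dx": 0,"dy": -0.005,"dz": 0,"rx": 0,"ry": 0,"rz": 0,"grip": -0.62},{"dx": 0,"dy": -0.005,"dz": 0,"rx": 0,"ry": 0,"rz": 0,"grip": -0.62},{"dx": 0,"dy": 0,"dz": 0,"rx": 0,"ry": 0,"rz": 0,"grip": -0.5},{"dx": 0,"dy": 0,"dz": 0,"rx": 0,"ry": 0,"rz": 0,"grip": -0.5}]}}

```text
time_s: 7.85
tcp_pos: [0.6179, 0.0516, 0.111]
tool_rot: [0.993, 0.12, -0.0, 0.0]
contact_force: [-0.5, -1.7, -0.8]
finger_gap: 0.0229
finger_force: 0.0
```

>>> {"fn": "step_arm", "kwargs": {"targets": [{"dx": 0,"dy": 0,"dz": -0.02,"rx": 0,"ry": 0,"rz": 0,"grip": -0.5},{"dx": 0,"dy": 0,"dz": -0.03,"rx": 0,"ry": 0,"rz": 0,"grip": -0.5},{"dx": 0,"dy": 0,"dz": -0.03,"rx": 0,"ry": 0,"rz": 0,"grip": -0.5},{"dx": -0.01,"dy": 0,"dz": -0.03,"rx": 0,"ry": 0,"rz": 0,"grip": -0.3},{"dx": -0.02,"dy": 0,"dz": 0,"rx": 0,"ry": 0,"rz": 0,"grip": -0.3},{"dx": 0,"dy": 0,"dz": 0,"rx": 0,"ry": 0,"rz": 0,"grip": -0.3}]}}

```text
time_s: 8.45
tcp_pos: [0.5885, 0.0438, 0.2226]
tool_rot: [0.993, 0.119, 0.001, 0.0]
contact_force: [0.2, 0.5, -0.4]
finger_gap: 0.0324
finger_force: 0.0
```

Run:
```python
from h import *
w=snap('wrist'); cv2.imwrite('pics/w5.png',w['image'])
o=bot.observe(); print({k:np.round(o[k],4) for k in('time_s','tcp_pos','tool_rot','contact_force','finger_gap','finger_force')})
```

```text
{'time_s': np.float64(8.5), 'tcp_pos': array([0.5887, 0.044 , 0.2215]), 'tool_rot': array([9.929e-01, 1.193e-01, 4.000e-04, 1.000e-04]), 'contact_force': array([-0.0509,  0.9214, -0.0394]), 'finger_gap': np.float64(0.0329), 'finger_force': np.float64(0.0)}
```

View pics/w5.png

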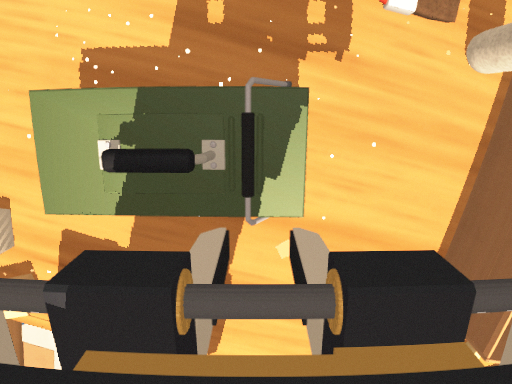

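The sleeve (x 248) lies between the two beads (x 232 and 262), so the bail looks latched. The handle bar is centred near (148,161).

Run:
```python
from p import *
w=snap('wrist');b=snap('top');o=bot.observe();C=cloud(w)
hw,st=dark(w,(98,145,198,178),45);sw,ss=dark(w,(238,108,258,200),60);print(hw,st,sw,ss)
hb,ht=dark(b,(204,172,230,192),50);print(hb,ht)
print('tri',tri(w,hw,b,hb)); 
h=onplane(w,hw,.137)[0];s=onplane(w,sw,.1055)[0];print('handle',h.round(4),'sleeve',s.round(4),'sep',np.hypot(*(h-s)[:2]),'yaw',np.arctan2(*(h-s)[1::-1]))
e=onplane(w,[(104,161),(194,161)],.144);print('handle ends',e.round(4),'C z sleeve',C[150,248],C[161,148])
R=cv2.Rodrigues(np.zeros(3))[0]
from scipy.spatial.transform import Rotation as Ro
R=Ro.from_quat(o['tool_rot']).as_matrix();print('tool delta',(R.T@(np.r_[h[:2],.118]-o['tcp_pos'])).round(4),o['qpos'].round(3), 'yaxis',np.arctan2(R[1,1],R[0,1]))
```

```text
[152.18275684 160.39287558] [ 102  149   93   24 1937] [247.74145486 155.11744084] [ 241  112   14   86 1141]
[216.02586207 182.55172414] [207 174  17  17 116]
tri (array([0.60015548, 0.13130655, 0.13584083]), np.float64(0.0009776271269456036))
handle [0.6006 0.1314 0.137 ] sleeve [0.6171 0.0612 0.1055] sep 0.07213457960346951 yaw 1.8008278237177873
handle ends [[0.5933 0.1656 0.144 ]
 [0.609  0.0988 0.144 ]] C z sleeve [0.62201716 0.06194209 0.11048062] [0.60108756 0.13241217 0.14418013]
tool delta [ 0.0323 -0.0818  0.1022] [-0.012  0.105  1.513  0.     1.525  1.319] yaxis -1.331248753038846
```

The sleeve top is at z = 0.1105 m, 72 mm from the handle, so the bail is latched. I'll move over the handle and turn 90°.

>>> {"fn": "step_arm", "kwargs": {"targets": [{"dx": 0.0325,"dy": -0.0323,"dz": 0,"rx": 0,"ry": 0,"rz": -8.1,"grip": 0.1},{"dx": 0,"dy": 0,"dz": 0,"rx": 0,"ry": 0,"rz": -8.1,"grip": 0.1},{"dx": 0,"dy": 0,"dz": 0,"rx": 0,"ry": 0,"rz": -8.1,"grip": 0.1},{"dx": 0,"dy": 0,"dz": 0,"rx": 0,"ry": 0,"rz": -8.1,"grip": 0.1},{"dx": 0,"dy": 0,"dz": 0,"rx": 0,"ry": 0,"rz": -8.1,"grip": 0.1},{"dx": 0,"dy": 0,"dz": 0,"rx": 0,"ry": 0,"rz": -8.1,"grip": 0.1},{"dx": 0,"dy": 0,"dz": 0,"rx": 0,"ry": 0,"rz": -8.1,"grip": 0.1},{"dx": 0,"dy": 0,"dz": 0,"rx": 0,"ry": 0,"rz": -8.1,"grip": 0.1},{"dx": 0,"dy": 0,"dz": 0,"rx": 0,"ry": 0,"rz": -8.1,"grip": 0.1},{"dx": 0,"dy": 0,"dz": 0,"rx": 0,"ry": 0,"rz": -8.1,"grip": 0.1},{"dx": 0,"dy": 0,"dz": 0,"rx": 0,"ry": 0,"rz": -8.1,"grip": 0.1},{"dx": 0,"dy": 0,"dz": 0,"rx": 0,"ry": 0,"rz": 0,"grip": 0.1}]}}

```text
time_s: 9.8
tcp_pos: [0.6127, 0.0835, 0.2197]
tool_rot: [0.623, 0.782, -0.001, -0.001]
contact_force: [0.0, 0.4, -0.4]
finger_gap: 0.0512
finger_force: 0.0
```

```bash
cat > q.py <<'E'
from p import *
from scipy.spatial.transform import Rotation as Ro
o=bot.observe();R=Ro.from_quat(o['tool_rot']).as_matrix()
print(o['time_s'],o['tcp_pos'].round(4),'delta',(R.T@(np.array([.6008,.132,.118])-o['tcp_pos'])).round(4),'yaxis',np.arctan2(R[1,1],R[0,1]),'z',R[:,2].round(4),o['qpos'].round(3),o['finger_gap'])
E
python3 q.py
```

```text
9.8 [0.6127 0.0835 0.2197] delta [ 0.0499 -0.0006  0.1017] yaxis 0.2265166794310897 z [-0.0019 -0.     -1.    ] [ 0.053  0.181  1.43   0.     1.532 -0.174] 0.051170828700521725
```

>>> {"fn": "step_arm", "kwargs": {"targets": [{"dx": 0.025,"dy": -0.0006,"dz": 0,"rx": 0,"ry": 0,"rz": 0,"grip": 0.1},{"dx": 0.025,"dy": 0,"dz": 0,"rx": 0,"ry": 0,"rz": 0,"grip": 0.1},{"dx": 0,"dy": 0,"dz": 0.025,"rx": 0,"ry": 0,"rz": 0,"grip": 0.1},{"dx": 0,"dy": 0,"dz": 0.025,"rx": 0,"ry": 0,"rz": 0,"grip": 0.1},{"dx": 0,"dy": 0,"dz": 0,"rx": 0,"ry": 0,"rz": 0,"grip": 0.1},{"dx": 0,"dy": 0,"dz": 0,"rx": 0,"ry": 0,"rz": 0,"grip": 0.1}]}}

```text
time_s: 10.4
tcp_pos: [0.6006, 0.132, 0.1704]
tool_rot: [0.625, 0.781, -0.001, -0.001]
contact_force: [-1.0, -0.3, 0.4]
finger_gap: 0.0513
finger_force: 0.0
```

```bash
cat >> q.py <<'E'
w=snap('wrist');cv2.imwrite('pics/w6.png',w['image'])
print(proj(w,[[.6008,.132,.144],o['tcp_pos']]))
E
python3 q.py
```

```text
10.4 [0.6006 0.132  0.1704] delta [-0.      0.0003  0.0524] yaxis 0.22157433126981912 z [-2.1e-03 -3.0e-04 -1.0e+00] [ 0.133  0.198  1.501  0.     1.444 -0.089] 0.05128640218376388
[[259.31147328 226.94329597]
 [258.89244234 243.85638585]]
```

View pics/w6.png

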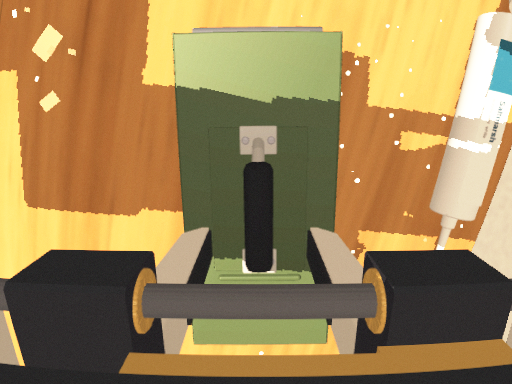

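The handle bar is centred between the fingers (x≈259, rows 162–272). I'll check its middle along its length.

Run:
```python
from p import *
w=snap('wrist');p=onplane(w,[(258.5,162),(259,272)],.141);print(p.round(4),p.mean(0).round(4),np.hypot(*(p[0]-p[1])[:2]))
```

```text
[[0.5926 0.1704 0.141 ]
 [0.6087 0.0999 0.141 ]] [0.6007 0.1351 0.141 ] 0.07229193239229452
```

>>> {"fn": "step_arm", "kwargs": {"targets": [{"dx": 0.0025,"dy": 0.0002,"dz": 0.02,"rx": 0,"ry": 0,"rz": 0,"grip": 0.1},{"dx": 0,"dy": 0,"dz": 0.02,"rx": 0,"ry": 0,"rz": 0,"grip": 0.1},{"dx": 0,"dy": 0,"dz": 0.0125,"rx": 0,"ry": 0,"rz": 0,"grip": 0.1},{"dx": 0,"dy": 0,"dz": 0,"rx": 0,"ry": 0,"rz": 0,"grip": -0.3},{"dx": 0,"dy": 0,"dz": 0,"rx": 0,"ry": 0,"rz": 0,"grip": -0.5},{"dx": 0,"dy": 0,"dz": 0,"rx": 0,"ry": 0,"rz": 0,"grip": -1},{"dx": 0,"dy": 0,"dz": 0,"rx": 0,"ry": 0,"rz": 0,"grip": -1},{"dx": 0,"dy": 0,"dz": 0,"rx": 0,"ry": 0,"rz": 0,"grip": -1},{"dx": 0,"dy": 0,"dz": 0,"rx": 0,"ry": 0,"rz": 0,"grip": -1}]}}

```text
time_s: 11.4
tcp_pos: [0.6007, 0.1345, 0.1195]
tool_rot: [0.624, 0.782, 0.0, 0.0]
contact_force: [-3.9, -0.9, 6.7]
finger_gap: 0.0176
finger_force: 30.0
```

>>> {"fn": "step_arm", "kwargs": {"targets": [{"dx": 0,"dy": 0,"dz": -0.002,"rx": 0,"ry": 0,"rz": 0,"grip": -1},{"dx": 0,"dy": 0,"dz": -0.003,"rx": 0,"ry": 0,"rz": 0,"grip": -1},{"dx": 0,"dy": 0,"dz": -0.005,"rx": 0,"ry": 0,"rz": 0,"grip": -1},{"dx": 0,"dy": 0,"dz": -0.005,"rx": 0,"ry": 0,"rz": 0,"grip": -1},{"dx": 0,"dy": 0,"dz": 0,"rx": 0,"ry": 0,"rz": 0,"grip": -1},{"dx": 0,"dy": 0,"dz": 0,"rx": 0,"ry": 0,"rz": 0,"grip": -1}]}}

```text
time_s: 12.0
tcp_pos: [0.6008, 0.1345, 0.1336]
tool_rot: [0.624, 0.782, 0.0, 0.0]
contact_force: [0.7, 0.7, -9.3]
finger_gap: 0.0178
finger_force: 30.0
```

```bash
cat > l.py <<'E'
from h import *
o=bot.observe();b=snap('top');C=cloud(b);print({k:np.round(o[k],3) for k in('time_s','tcp_pos','contact_force','moment','finger_gap','finger_force')})
w=snap('wrist');C=cloud(w);hsv=cv2.cvtColor(w['image'],cv2.COLOR_BGR2HSV)
g=(hsv[...,0]>35)&(hsv[...,0]<85)&(hsv[...,1]>40);g[:,:120]=0;g[:,400:]=0
P=C[g&(C[...,2]>.09)&(C[...,2]<.25)]
A=np.c_[P[:,:2]-[.6,.13],np.ones(len(P))]
for _ in range(4):
    k=np.linalg.lstsq(A,P[:,2],rcond=None)[0];m=abs(A@k-P[:,2])<.006;A,P=A[m],P[m]
print('lid plane slopes,z',k.round(4),len(P))
cv2.imwrite('pics/l.png',np.hstack([w['image'],b['image'][100:290,150:320].repeat(2,0).repeat(2,1)[:384,:280]]))
E
python3 l.py
```

```text
{'time_s': np.float64(12.0), 'tcp_pos': array([0.601, 0.135, 0.134]), 'contact_force': array([ 0.717,  0.749, -9.3  ]), 'moment': array([-0.067, -0.071, -0.032]), 'finger_gap': np.float64(0.018), 'finger_force': np.float64(29.99)}
lid plane slopes,z [-0.0077 -0.0053  0.1145] 23072Traceback (most recent call last):
  File "l.py", line 10, in <module>
    cv2.imwrite('pics/l.png',np.hstack([w['image'],b['image'][100:290,150:320].repeat(2,0).repeat(2,1)[:384,:280]]))
                             ~~~~~~~~~^^^^^^^^^^^^^^^^^^^^^^^^^^^^^^^^^^^^^^^^^^^^^^^^^^^^^^^^^^^^^^^^^^^^^^^^^^^^^
    return _nx.concatenate(arrs, 1, dtype=dtype, casting=casting)
           ~~~~~~~~~~~~~~~^^^^^^^^^^^^^^^^^^^^^^^^^^^^^^^^^^^^^^^
ValueError: all the input array dimensions except for the concatenation axis must match exactly, but along dimension 0, the array at index 0 has size 384 and the array at index 1 has size 380
```

Lifted 14 mm, the lid is level and the full weight of about 9 N is held. I'll raise the case to 10 cm.

>>> {"fn": "step_arm", "kwargs": {"targets": [{"dx": 0,"dy": 0,"dz": -0.005,"rx": 0,"ry": 0,"rz": 0,"grip": -1},{"dx": 0,"dy": 0,"dz": -0.01,"rx": 0,"ry": 0,"rz": 0,"grip": -1},{"dx": 0,"dy": 0,"dz": -0.01,"rx": 0,"ry": 0,"rz": 0,"grip": -1},{"dx": 0,"dy": 0,"dz": -0.01,"rx": 0,"ry": 0,"rz": 0,"grip": -1},{"dx": 0,"dy": 0,"dz": -0.01,"rx": 0,"ry": 0,"rz": 0,"grip": -1},{"dx": 0,"dy": 0,"dz": -0.01,"rx": 0,"ry": 0,"rz": 0,"grip": -1},{"dx": 0,"dy": 0,"dz": -0.01,"rx": 0,"ry": 0,"rz": 0,"grip": -1},{"dx": 0,"dy": 0,"dz": -0.01,"rx": 0,"ry": 0,"rz": 0,"grip": -1},{"dx": 0,"dy": 0,"dz": -0.01,"rx": 0,"ry": 0,"rz": 0,"grip": -1},{"dx": 0,"dy": 0,"dz": -0.005,"rx": 0,"ry": 0,"rz": 0,"grip": -1},{"dx": 0,"dy": 0,"dz": 0,"rx": 0,"ry": 0,"rz": 0,"grip": -1},{"dx": 0,"dy": 0,"dz": 0,"rx": 0,"ry": 0,"rz": 0,"grip": -1}]}}

```text
time_s: 13.3
tcp_pos: [0.6006, 0.1345, 0.2232]
tool_rot: [0.624, 0.782, -0.0, -0.0]
contact_force: [0.1, -0.1, -8.7]
finger_gap: 0.0178
finger_force: 30.0
```

>>> {"fn": "step_arm", "kwargs": {"targets": [{"dx": 0,"dy": 0,"dz": 0,"rx": 0,"ry": 0,"rz": 0,"grip": -1},{"dx": 0,"dy": 0,"dz": 0,"rx": 0,"ry": 0,"rz": 0,"grip": -1},{"dx": 0,"dy": 0,"dz": 0,"rx": 0,"ry": 0,"rz": 0,"grip": -1},{"dx": 0,"dy": 0,"dz": 0,"rx": 0,"ry": 0,"rz": 0,"grip": -1},{"dx": 0,"dy": 0,"dz": 0,"rx": 0,"ry": 0,"rz": 0,"grip": -1}]}}

```text
time_s: 13.8
tcp_pos: [0.6007, 0.1345, 0.2235]
tool_rot: [0.624, 0.782, -0.0, -0.0]
contact_force: [-0.0, -0.2, -8.1]
finger_gap: 0.0178
finger_force: 30.0
```

```bash
sed -i '$d' l.py; echo "cv2.imwrite('pics/l.png',w['image'])">>l.py; python3 l.py; python3 l.py
```

```text
{'time_s': np.float64(13.8), 'tcp_pos': array([0.601, 0.135, 0.223]), 'contact_force': array([-0.04 , -0.153, -8.073]), 'moment': array([-0.039, -0.112, -0.023]), 'finger_gap': np.float64(0.018), 'finger_force': np.float64(29.99)}
lid plane slopes,z [-0.0081 -0.0047  0.2046] 23267
{'time_s': np.float64(13.9), 'tcp_pos': array([0.601, 0.135, 0.223]), 'contact_force': array([ 0.029, -0.114, -7.667]), 'moment': array([-0.066, -0.103,  0.016]), 'finger_gap': np.float64(0.018), 'finger_force': np.float64(29.99)}
lid plane slopes,z [-0.0079 -0.0049  0.2047] 23085
```

View pics/l.png

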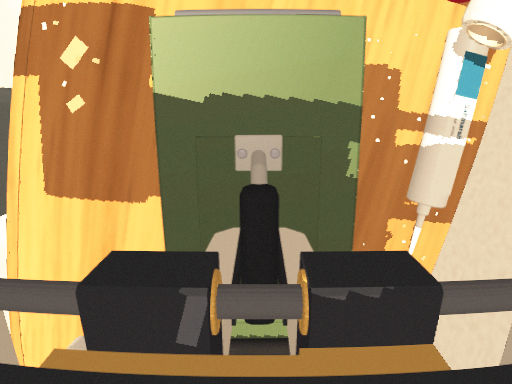

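The handle is gripped (bar at x≈259). The lid plane is level at z = 0.2046 m, so the case is about 104 mm clear and still, and I'm handing it in.

```bash
python3 -c "
from workcell import bot
print(bot.job_done())"
```

```text
the job is handed in; nothing more can be done
None
```

The bail is latched behind the bead, and the case is held level and still by its handle about 104 mm above the bookcase top; I handed the job in at about 14 s, and no verdict came back.

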